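# Slide the carrier sheet onto the free rail pair and seat it on the stop

## Robot

A 6-joint arm with a two-finger parallel gripper is mounted at the origin on a cart in front of the work surface, level with it; the furniture and walls round the work are solid. World frame = base frame: x ahead of the robot, y to its left, z up, the work surface at z = 0. Lengths are in m, angles in rad, forces in N, time in s.
With the tool pointing down it reaches from about 0.275 to 0.75 m from the base axis. Payload 10.2 kg.
Tool frame: the origin (TCP) lies at the very end of the fingers, on their centre line; the grasp point (between the pads) lies ctrl.grip_point_offset behind it (ctrl.grip_point_offset is the distance from the TCP to the grasp point, in m); z points along the fingers, y is the line along which they close (so a half turn about z gives the same grasp; the last joint's range is limited). The gripper opens to 85 mm and grips with 20 to 120 N. Pads are 22 mm wide; open, the fingers measure 114 mm over their backs; the gripper's body (76 mm by 85 mm) begins 54 mm behind the grasp point. The pads swing forward as they close: fully open they stand 13 mm farther back than shut.
Start: joints at [1.07, 0.313, 1.498, -0, 1.331, -0.223], TCP at [0.144, 0.505, 0.231] pointing down, gripper open.
Joint ranges: [-2.94, 2.94], [-0.97, 2.17], [0.19, 2.56], [-1.23, 4.37], [0.02, 3.11], [-2.88, 2.88]. Speed limits (rad/s): [2.39, 2.39, 3.01, 3.14, 3.14, 3.14].

## Interface

Orientations are given as a unit quaternion [w, x, y, z].
In Python, from bench import ctrl gives the robot as it stands.
- The arm moves only by the shell command python3 -m handwheel 'ROWS' [OPENING] [FORCE]. ROWS is a JSON object whose key "ticks" holds a list of rows, 1 to 8 of them, each of 6 numbers: dx, dy, dz in m, then a rotation vector rx, ry, rz in rad; each row shifts and turns the commanded pose from where the row before left it, along the tool's axes as they then stand; what a row does not reach is not made up. A row lasts 1/10 s, in which the tool goes at most 0.05 m and 0.15 rad, less where a joint would pass 70% of its speed; a pose out of reach is approached as far as the arm can. OPENING is the finger opening in m, set as the command begins (- or left out keeps the last). The fingers move at their own pace and stop on an object; FORCE is the grip in N (left out, the last holds). Time passes only in rows, so rows that do not move let the fingers close. It prints the time, the measured TCP pose, the force, the opening and the grip force at its end. Input that does not fit is refused with a message, and nothing moves.
- ctrl.get_obs(): the state, without advancing time (a new reading comes with each control period).
- ctrl.read_camera(name): name is "scene" or "top"; returns a dict with "frame" (400x640x3 uint8, blue, green, red), "K" (3x3 intrinsics, pixels), "dist_coeffs" ([k1, k2, p1, p2, k3] as OpenCV has them; the pictures are not rectified), "position" and "attitude" of the camera in the world. Camera axes: x right, y down, z forward; pixel columns grow to the right and rows downward; lengths in m; the calibration is good to about 2 mm. A picture is of the moment at which its call begins. There is no depth.
- ctrl.finish_job(): hands the job in; it is judged then, once.
The state is a dict: "clock": time; "joint_pos": joint angles; "joint_vel": joint speeds; "joint_efforts": joint torques, N m; "tcp_pos": TCP position; "tcp_rot": TCP orientation; "ft_force": force on the tool from outside, world axes, zero at the start; "ft_torque": the same for the moment, N m; "gripper_width": finger opening in m; "grasp_force": force on a finger pad.
Only numpy, scipy, OpenCV 4.12 (cv2) and the standard library are available. Lean on these libraries where they do the work, as an engineer would, in place of code of your own. Each camera call takes 0.05 s, during which the arm holds its last target. There are 200 camera calls.

## Task

Pick up the yellow carrier sheet by its upright blue tab and slide it level, leading edge first, onto the one empty rail pair in the left-hand bay of the grey rack. Push it gently on until you feel the rubber end stop at the back, press it there with about 11 N for a moment (more than 17 N would upset the stop, and nothing may be forced in the rails), then let go and leave it lying in the rails. Leave the tester, the carton and the tape roll where they are.

Things in the scene. Friction and masses are not known exactly. Their poses are not given: they have to be found in the camera images.
- carrier: yellow carrier sheet, 120 (x) x 85 (y) x 4 mm, about 0.16 kg (varies by a third), loose, flat on the table at the start. Origin: centre of the sheet's underside; x points to the leading edge, whose corners are rounded (10 mm); z up. At the other end a tongue 40 mm wide and 4 mm thick runs on from x = -60 to -130 mm and carries the upright blue tab
- carrier_nose (a point): middle of the leading edge of the carrier, at its underside: carrier (60, 0, 0) mm; axes as the carrier's
- carrier_tab (a point): point to grip: middle of the upright blue tab, at carrier (-115, 0, 34) mm. The tab is 30 mm long (x), 10 mm thick (y: close the fingers across this) and stands 4 to 50 mm above the sheet's underside; axes as the carrier's
- rack: grey fixed rack, 160 deep (x) x 210 wide (y) x 108 mm high, open at top and front. Origin: centre of its underside; x points away from the robot into the rack (front face at x = -80 mm), y to the left. Three uprights 10 mm thick at y = -100, 0, +100 mm make two bays 90 mm wide, centred at y = +50 (left) and -50 mm (right)
- left_bay (a point): foot of the left bay's mouth, at rack (-80, 50, 0) mm, axes as the rack's. Each bay has three rail pairs: ledges 10 mm wide with their tops 24, 52 and 80 mm above the rack's underside, and guide strips 9 mm above each (5 mm of play in height, 2.5 mm to each side). The rail mouths flare open by about 5 mm up and down over the first 18 mm
- stop_block: dark bar fixed across the back of the left bay at rack x = 75 mm; origin at rack (0, 50, 6) mm. It holds a screw-set upright orange rubber bumper, 22 mm wide, reaching all three levels. Its setting varies and is not measured: free face at rack x = 26 to 56 mm (carrier origin then at rack x = -34 to -4 mm). It yields 1 mm per 6 N and springs back
- blank_1: plain dark steel sheet, 95 x 85 x 4 mm, lying on the rack's rail pair number 1 (lowest, top of ledge 24 mm above the rack's underside; its underside on the rails), in the left or the right bay, fixed; origin: centre of its underside. Which of the three blanks is in the right bay varies: that level is the empty one in the left bay
- blank_2: plain dark steel sheet, 95 x 85 x 4 mm, lying on the rack's rail pair number 2 (middle, top of ledge 52 mm above the rack's underside; its underside on the rails), in the left or the right bay, fixed; origin: centre of its underside. Which of the three blanks is in the right bay varies: that level is the empty one in the left bay
- blank_3: plain dark steel sheet, 95 x 85 x 4 mm, lying on the rack's rail pair number 3 (highest, top of ledge 80 mm above the rack's underside; its underside on the rails), in the left or the right bay, fixed; origin: centre of its underside. Which of the three blanks is in the right bay varies: that level is the empty one in the left bay
- tester: dark grey hand-held tester with a dial, 104 x 58 x 31 mm, loose, bystander; origin: centre of its underside
- carton: small brown carton, 60 x 91 x 45 mm, loose, bystander; origin: centre of its underside
- tape: roll of beige tape, 77 mm across, 19 mm high, lying flat, loose, bystander; origin: centre of its underside
Things that resemble listed ones, but are neither listed nor needed, are in the scene too. Several things have the shape of the carrier; the one meant has the colours described above.

How it is judged:
On the way, in this order (a step that is already met when the one before it is completed fails the run):
1. the carrier's leading edge is inside the mouth of the empty rail pair of the left bay (x of carrier_nose in the frame of rack between -0.06 and 0.08 m and y of carrier_nose in the frame of rack between 0.042 and 0.058 m and ((y of blank_1 in the frame of rack below 0 m and z of carrier_nose in the frame of rack between 0.021 and 0.0315 m) or (y of blank_2 in the frame of rack below 0 m and z of carrier_nose in the frame of rack between 0.049 and 0.0595 m) or (y of blank_3 in the frame of rack below 0 m and z of carrier_nose in the frame of rack between 0.077 and 0.0875 m))), for 0.1 s.
2. the carrier, fully in on that rail pair, is pressed on the end stop with more than 6 N for 0.3 s (contact force between carrier and stop_block above 6 N and x of carrier in the frame of rack above -0.039 m and ((y of blank_1 in the frame of rack below 0 m and z of carrier in the frame of rack between 0.021 and 0.0315 m) or (y of blank_2 in the frame of rack below 0 m and z of carrier in the frame of rack between 0.049 and 0.0595 m) or (y of blank_3 in the frame of rack below 0 m and z of carrier in the frame of rack between 0.077 and 0.0875 m))), for 0.3 s.
At the end, for the whole second after the job is handed in: the carrier lies released and at rest in the left bay on the rail pair that was empty, after being pressed on the stop: origin at rack x -39 to +4 mm, within 8 mm of the bay middle, 3 mm below to 7.5 mm above the ledge tops, square and level within 0.08 rad (x of carrier in the frame of rack between -0.039 and 0.004 m and y of carrier in the frame of rack between 0.042 and 0.058 m and ((y of blank_1 in the frame of rack below 0 m and z of carrier in the frame of rack between 0.021 and 0.0315 m) or (y of blank_2 in the frame of rack below 0 m and z of carrier in the frame of rack between 0.049 and 0.0595 m) or (y of blank_3 in the frame of rack below 0 m and z of carrier in the frame of rack between 0.077 and 0.0875 m)) and angle between the x axis of carrier and the x axis of rack, either way round below 0.08 rad and angle between carrier's own z axis and vertical below 0.08 rad and linear speed of carrier below 0.02 m/s); the robot touches nothing.
It fails at once if the carrier is pressed on the end stop with more than 17 N (contact force between carrier and stop_block above 17 N).
It fails at once if the carrier is forced in the rails or against the rack with more than 25 N (contact force between carrier and rack above 25 N).
It fails at once if the carrier is pushed against a blank sheet with more than 25 N (contact force between carrier and blank_1 above 25 N or contact force between carrier and blank_2 above 25 N or contact force between carrier and blank_3 above 25 N).
It fails at once if the tester, carton or tape roll is shifted by more than 30 mm (distance of any of tester, carton, tape from where it was at the start of the episode above 0.03 m).
It also fails if it takes over 72 s, if anything falls off the work surface, if the arm or the gripper's body presses on something with over 40 N, if the wrist force passes 120 N, or if a joint passes its speed limit or range.

## Working session

There is one attempt and no reset: what is moved stays moved. The work goes in short steps, Python scripts to look and compute and a shell command to move; the robot and the scene stay as the last step left them, time stands still between calls to the robot, and variables do not carry over. Pictures are saved under pics/ and viewed, at most 10 in all, crops included, and the job is handed in when it is done.

```bash
mkdir -p pics; ls
cat > h.py <<'E'
import numpy as np,cv2
from bench import ctrl
from scipy.spatial.transform import Rotation as R
def rot(q): q=np.array(q); return (R.from_quat([q[1],q[2],q[3],q[0]]).as_matrix() if q.size==4 else q.reshape(3,3))
def rays(c,px):
    u=cv2.undistortPoints(np.array(px,float).reshape(-1,1,2),c['K'],np.array(c['dist_coeffs'],float)).reshape(-1,2)
    return np.c_[u,np.ones(len(u))]@rot(c['attitude']).T
def plane(c,px,z):
    d=rays(c,px);o=np.array(c['position']);return o+d*((z-o[2])/d[:,2])[:,None]
def proj(c,P):
    M=rot(c['attitude']);X=(np.array(P,float).reshape(-1,3)-np.array(c['position']))@M
    return cv2.projectPoints(X,np.zeros(3),np.zeros(3),np.array(c['K'],float),np.array(c['dist_coeffs'],float))[0].reshape(-1,2)
def tri(c1,p1,c2,p2):
    A=[];b=[]
    for c,p in((c1,p1),(c2,p2)):
        d=rays(c,p)[0];d/=np.linalg.norm(d);Q=np.eye(3)-np.outer(d,d);A.append(Q);b.append(Q@np.array(c['position']))
    x,res,_,_=np.linalg.lstsq(np.vstack(A),np.hstack(b),rcond=None);return x,res
E
python3 - <<'E'
from h import *
import pickle
for n in('scene','top'):
    c=ctrl.read_camera(n);c={k:(v if isinstance(v,str) else np.array(v)) for k,v in c.items()};pickle.dump(c,open(n+'.pkl','wb'));cv2.imwrite(f'pics/{n}0.png',c['frame']);print(n,c['position'],c['attitude'],c['K'],c['dist_coeffs'])
print(ctrl.get_obs(),ctrl.grip_point_offset)
E
```

```text
pics
scene [-0.30336934 -0.59549373  0.65923462] [-0.4557757   0.75643438 -0.40260022  0.24080823] [[450.97074899   0.         322.41829215]
 [  0.         450.97074899 199.26193251]
 [  0.           0.           1.        ]] [-0.11165146  0.          0.          0.          0.        ]
top [0.4278129  0.0040417  1.09683925] [-0.04717833  0.71280562 -0.69709781  0.06113096] [[395.73120241   0.         313.2931236 ]
 [  0.         395.73120241 196.20994106]
 [  0.           0.           1.        ]] [-0.01031783  0.          0.          0.          0.        ]
{'clock': 0.1, 'joint_pos': array([ 1.06960968e+00,  3.13366827e-01,  1.49832672e+00,  1.59649943e-05,
        1.33100682e+00, -2.23397709e-01]), 'joint_vel': array([ 0.0009801 , -0.0006837 , -0.00087863,  0.00093306,  0.000565  ,
        0.00048085]), 'joint_efforts': array([ 2.20672700e-03, -4.12900436e+01, -2.60137367e+01, -2.28729682e-04,
        3.07323353e-03,  2.43404111e-05]), 'tcp_pos': array([0.14386978, 0.50467533, 0.23081918]), 'tcp_rot': array([-2.03545763e-04,  1.38450174e-01,  9.90369246e-01, -5.15153415e-04]), 'ft_force': array([ 3.84034291e-01,  2.72956534e-04, -5.35117106e-01]), 'ft_torque': array([-0.03039801, -0.01251407,  0.04968048]), 'grasp_force': 0.0, 'gripper_width': 0.08525503850450525} 0.0187
```

View pics/scene0.png

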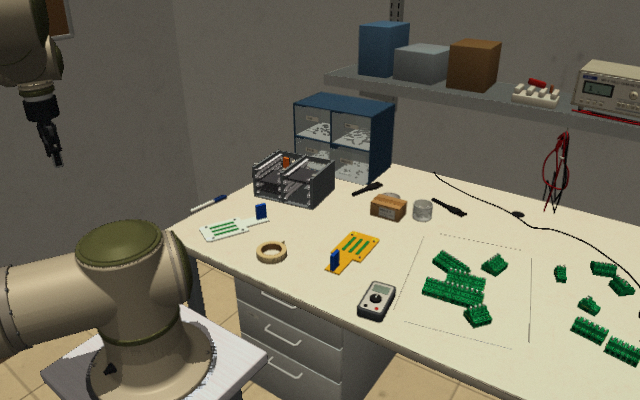

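View pics/top0.png

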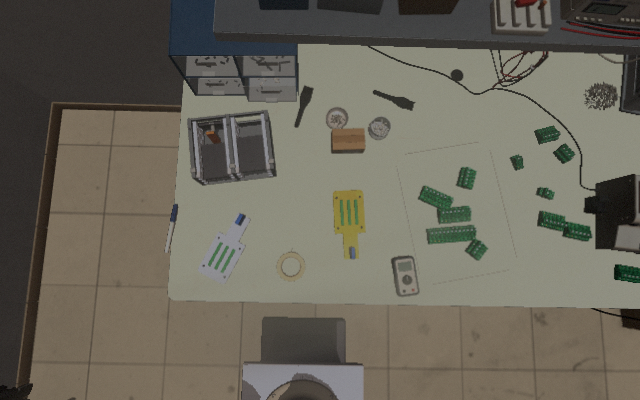

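Two sheets have the carrier's shape. The yellow one with a blue tab is at top (349,215) / scene (355,250). The white one, also with a blue tab, is at top (226,248) / scene (230,228). The yellow sheet fits the description, so I'm confirming it in a crop along with the rack.

Run:
```python
from h import *
import pickle
s=pickle.load(open('scene.pkl','rb'));t=pickle.load(open('top.pkl','rb'))
def cr(c,x0,y0,x1,y1,w,h): return cv2.resize(c['frame'][y0:y1,x0:x1],(w,h),interpolation=cv2.INTER_CUBIC)
a=cr(s,245,140,345,215,400,300);b=cr(t,180,100,280,190,400,300) 
a2=cr(s,315,220,395,280,400,300);b2=cr(t,300,180,400,270,400,300)
cv2.imwrite('pics/crop0.png',np.vstack([np.hstack([a,b]),np.hstack([a2,b2])]))
```

```text
(no output)
```

View pics/crop0.png

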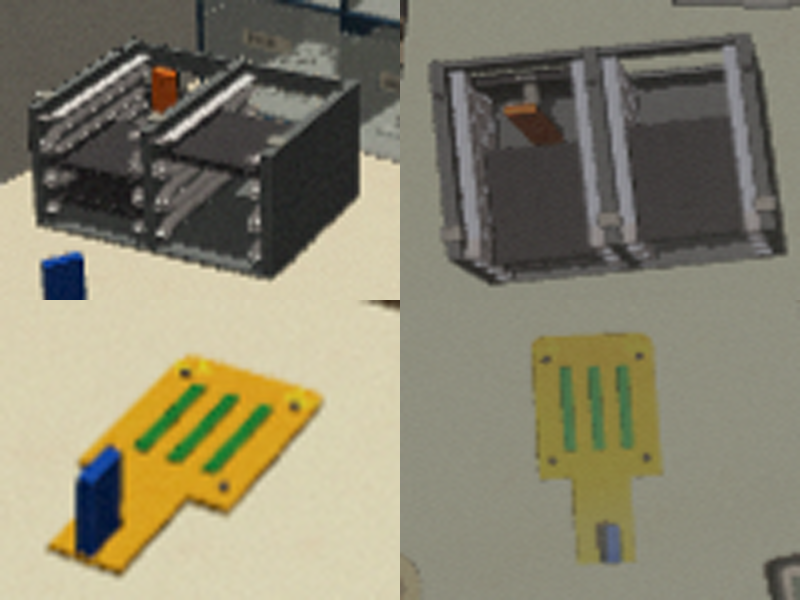

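The crop confirms the yellow sheet, with its tab towards the robot and its leading edge pointing away. The rack needs a closer look at its edges and levels.

Run:
```python
from h import *
import pickle
for n,x,y in(('top',182,105),('scene',245,142)):
    c=pickle.load(open(n+'.pkl','rb'));f=c['frame'][y:y+75,x:x+100]
    f=cv2.resize(f,(800,600),interpolation=cv2.INTER_CUBIC);f=np.clip((f/255.)**.6*255,0,255).astype(np.uint8)
    for k in range(0,100,10): cv2.putText(f,str(x+k),(k*8,10),0,.35,(0,0,255));cv2.line(f,(k*8,12),(k*8,20),(0,0,255))
    for k in range(0,75,10): cv2.putText(f,str(y+k),(0,k*8+4),0,.35,(0,0,255));cv2.line(f,(25,k*8),(33,k*8),(0,0,255))
    cv2.imwrite(f'pics/{n}1.png',f)
```

```text
(no output)
```

View pics/top1.png

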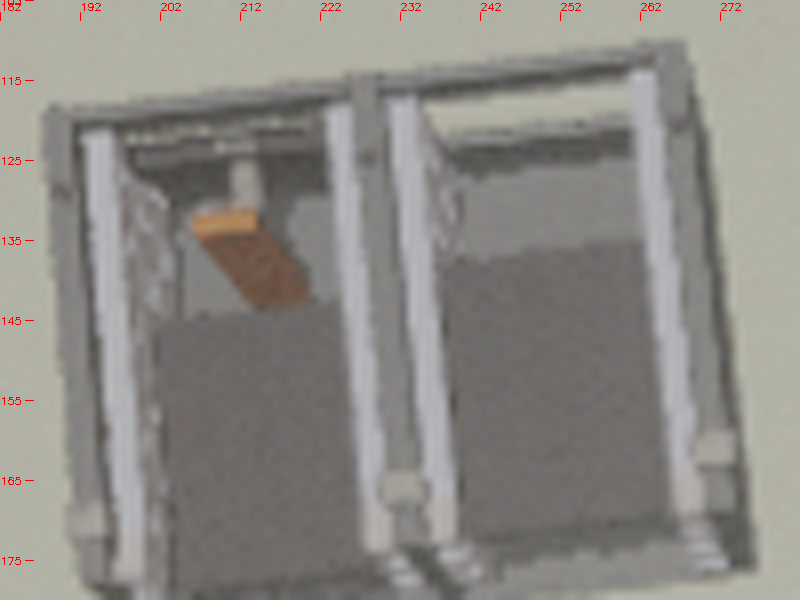

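View pics/scene1.png

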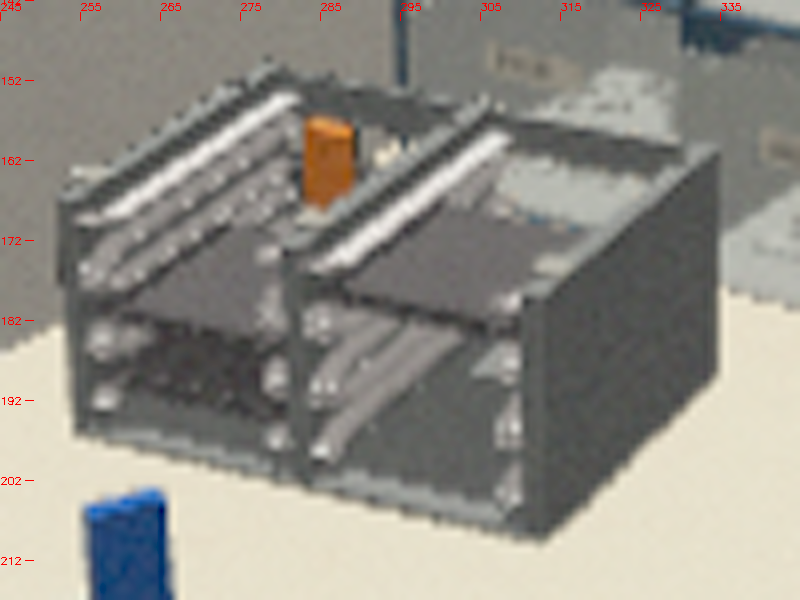

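The right bay's sheet sits at the top level, and the left bay has sheets at the middle and lowest levels. So the empty pair in the left bay should be number 3, with its ledge at 80 mm. Next I measure the rack pose, the carrier and the heights.

```bash
cat > m.py <<'E'
from h import *
import pickle
from scipy.optimize import least_squares
s=pickle.load(open('scene.pkl','rb'));t=pickle.load(open('top.pkl','rb'))
T=lambda u,v:((u+.5)/8-.5+182,(v+.5)/8-.5+105)
S=lambda u,v:((u+.5)/8-.5+245,(v+.5)/8-.5+142)
# rack points: camera, pixel, rack xyz
L=[(t,T(43,107),(80,105,108)),(t,T(684,40),(80,-105,108)),(t,T(737,512),(-80,-105,108)),(t,T(82,585),(-80,105,108)),(t,T(756,570),(-80,-105,0)),
 (s,S(718,152),(80,-105,108)),(s,S(718,378),(80,-105,0)),(s,S(545,542),(-80,-105,0)),(s,S(543,300),(-80,-105,108)),(s,S(60,198),(-80,105,108)),(s,S(75,435),(-80,105,0)),(s,S(270,65),(80,105,108))]
def P(p,q):
    c,si=np.cos(p[2]),np.sin(p[2]);q=np.array(q)/1000;return np.array([p[0]+c*q[0]-si*q[1],p[1]+si*q[0]+c*q[1],q[2]+p[3]])
f=lambda p:np.hstack([proj(c,P(p,q))[0]-px for c,px,q in L])
r=least_squares(f,[.6,.25,0,0],loss='soft_l1')
if __name__=='__main__':
    print('rack',r.x.round(4));print(f(r.x).reshape(-1,2).round(1).tolist())
    print('tri right back top',tri(t,L[1][1],s,L[5][1])[0].round(4),'fit',P(r.x,(80,-105,108)).round(4),'front',tri(t,L[2][1],s,L[8][1])[0].round(4),P(r.x,(-80,-105,108)).round(4))
    # blank front edges: right one and the left's upper one, predicted rows in scene at each level
    for y in(50,-50):
        print('scene crop px front edge of blank at levels',y,[(((proj(s,P(r.x,(-75,y,h)))[0]-(245,142))*8).round(0)).tolist() for h in(26,54,82)])
    for n,c in(('top',t),('scene',s)):
        hsv=cv2.cvtColor(c['frame'],cv2.COLOR_BGR2HSV)
        m=cv2.inRange(hsv,(18,90,60),(34,255,255)); b=cv2.inRange(hsv,(105,70,40),(125,255,255))
        x0,y0,x1,y1=(325,180,375,265) if n=='top' else (318,222,388,282)
        z=np.zeros_like(m);z[y0:y1,x0:x1]=255;m&=z;b&=z
        mm=cv2.morphologyEx(m,cv2.MORPH_CLOSE,np.ones((9,9)))
        k,lab,st,ce=cv2.connectedComponentsWithStats(b);print(n,'blue',st[1:].tolist())
        if n=='top':
            o=cv2.morphologyEx(mm,cv2.MORPH_OPEN,np.ones((23,23)));cn=max(cv2.findContours(o,0,1)[0],key=cv2.contourArea).reshape(-1,2)
            W=plane(c,cn,.004)[:,:2];print('body rect',cv2.minAreaRect((W*1000).astype(np.float32)))
            hull=plane(c,np.argwhere(mm)[:,::-1],.004)[:,:2]
            ctr=[];  # centre line by image row
            for y in range(y0,y1):
                xs=np.where(mm[y])[0]
                if len(xs)>5: w=plane(c,[(xs[0]-.5,y),(xs[-1]+.5,y)],.004);ctr.append((*w.mean(0)[:2],np.linalg.norm(w[0]-w[1])))
            for q in ctr[::4]:print(np.round(q,4).tolist())
E
python3 m.py
```

```text
rack [ 0.7169  0.2042  0.1443 -0.0053]
[[0.1, -0.2], [0.2, -0.8], [0.1, -0.7], [-0.1, -0.2], [0.7, 0.6], [0.6, -1.3], [0.2, 0.9], [-0.2, 2.1], [-0.5, -0.3], [-1.0, -0.0], [-0.4, 1.5], [-0.6, -0.9]]
tri right back top [0.8104 0.1129 0.0982] fit [0.8112 0.1118 0.1027] front [0.6519 0.088  0.1022] [0.6528 0.0888 0.1027]
scene crop px front edge of blank at levels 50 [[189.0, 407.0], [185.0, 342.0], [181.0, 276.0]]
scene crop px front edge of blank at levels -50 [[415.0, 459.0], [413.0, 393.0], [410.0, 325.0]]
top blue [[352, 248, 2, 10, 20]]
body rect ((555.3663940429688, -114.97611236572266), (118.36831665039062, 81.31266784667969), 0.7281028032302856)
[0.6173, -0.1298, 0.0366]
[0.6055, -0.1116, 0.0843]
[0.5942, -0.1117, 0.0841]
[0.5829, -0.1132, 0.0868]
[0.5716, -0.1133, 0.0867]
[0.5604, -0.1147, 0.0838]
[0.5492, -0.1148, 0.0836]
[0.5381, -0.1163, 0.0863]
[0.527, -0.1164, 0.0862]
[0.5159, -0.1164, 0.086]
[0.5049, -0.1179, 0.0831]
[0.4939, -0.1193, 0.0415]
[0.4829, -0.1194, 0.0414]
[0.4719, -0.1195, 0.0414]
[0.461, -0.1209, 0.0386]
[0.4501, -0.121, 0.0385]
[0.4393, -0.1224, 0.0412]
scene blue [[330, 250, 9, 21, 139]]
```

```bash
python3 - <<'E'
from m import *
for LL,n in((L[:5],'top'),(L[5:],'scene'),(L,'both')):
    g=lambda p:np.hstack([proj(c,P([*p,0],q))[0]-px for c,px,q in LL]);r2=least_squares(g,[.7,.2,.14],loss='soft_l1');print(n,r2.x.round(4),r2.fun.reshape(-1,2).round(1).tolist())
print('tab top',tri(t,(352.7,252.5),s,(335,252)),plane(t,[(352.7,252.5)],.05),plane(s,[(335,252)],.05))
# scene: fit yellow body edges: long edges & corners from contour approx
m_=cv2.inRange(cv2.cvtColor(s['frame'],cv2.COLOR_BGR2HSV),(15,120,60),(34,255,255));m_[:222]=0;m_[282:]=0;m_[:,:318]=0;m_[:,388:]=0
m_=cv2.morphologyEx(m_,cv2.MORPH_CLOSE,np.ones((7,7)));cn=max(cv2.findContours(m_,0,1)[0],key=cv2.contourArea)
a=cv2.approxPolyDP(cn,2,True).reshape(-1,2);print(np.c_[a,plane(s,a,.004)[:,:2].round(4)])
E
python3 -m handwheel '{"ticks": [[0,0,0,0,0,-0.114],[0,0,0,0,0,-0.114],[0,0,0,0,0,-0.114],[-0.016,-0.04,0.007,0,0,0],[-0.016,-0.04,0.007,0,0,0],[-0.016,-0.04,0.007,0,0,0],[-0.016,-0.04,0.007,0,0,0],[-0.016,-0.04,0.007,0,0,0]]}' 0.06
python3 -m handwheel '{"ticks": [[-0.016,-0.04,0.007,0,0,0],[-0.016,-0.04,0.007,0,0,0],[-0.016,-0.04,0.007,0,0,0],[-0.016,-0.04,0.007,0,0,0],[-0.016,-0.04,0.007,0,0,0],[-0.016,-0.04,0.007,0,0,0],[-0.016,-0.04,0.007,0,0,0],[-0.016,-0.04,0.007,0,0,0]]}'
```

```text
top [0.7146 0.2036 0.1428] [[-0.3, -0.2], [0.2, -0.6], [0.1, -0.2], [-0.6, 0.2], [0.7, 1.0]]
scene [0.7117 0.1989 0.1432] [[1.1, -1.9], [0.8, 0.5], [0.1, 1.8], [-0.1, -0.8], [-1.0, -0.7], [-0.3, 1.0], [-0.4, -1.6]]
both [0.7148 0.2026 0.144 ] [[0.0, -0.2], [0.5, -0.7], [0.5, -0.3], [-0.1, 0.2], [1.1, 0.9], [0.6, -2.5], [0.3, -0.2], [-0.3, 1.0], [-0.5, -1.6], [-1.3, -1.3], [-0.6, 0.4], [-0.7, -2.1]]
tab top (array([ 0.44367881, -0.12292233,  0.0489285 ]), array([4.56508824e-06])) [[ 0.44277007 -0.1215651   0.05      ]] [[ 0.44345005 -0.12483785  0.05      ]]
[[ 3.780e+02  2.390e+02  6.144e-01 -1.519e-01]
 [ 3.500e+02  2.320e+02  6.031e-01 -7.170e-02]
 [ 3.310e+02  2.510e+02  4.979e-01 -7.840e-02]
 [ 3.390e+02  2.530e+02  5.017e-01 -1.001e-01]
 [ 3.390e+02  2.650e+02  4.585e-01 -1.274e-01]
 [ 3.300e+02  2.680e+02  4.361e-01 -1.158e-01]
 [ 3.290e+02  2.640e+02  4.484e-01 -1.049e-01]
 [ 3.250e+02  2.690e+02  4.260e-01 -1.080e-01]
 [ 3.390e+02  2.740e+02  4.281e-01 -1.465e-01]
 [ 3.500e+02  2.610e+02  4.876e-01 -1.411e-01]
 [ 3.600e+02  2.620e+02  4.976e-01 -1.638e-01]]
clock: 0.9
tcp_pos: [0.2368, 0.3088, 0.1959]
tcp_rot: [-0.0, -0.032, 0.999, -0.0]
ft_force: [1.2, 0.4, 0.5]
gripper_width: 0.0599
grasp_force: 0.0
clock: 1.7
tcp_pos: [0.3853, -0.0026, 0.14]
tcp_rot: [0.0, -0.032, 0.999, 0.0]
ft_force: [0.4, 0.6, 0.6]
gripper_width: 0.0599
grasp_force: 0.0
```

```bash
python3 -m handwheel '{"ticks": [[-0.0165,-0.041,0,0,0,0],[-0.0165,-0.041,0,0,0,0],[-0.0165,-0.041,0,0,0,0],[0,0,0.035,0,0,0],[0,0,0.035,0,0,0],[0,0,0.035,0,0,0],[0,0,0.019,0,0,0],[0,0,0,0,0,0]]}'
python3 - <<'E'
from h import *
c=ctrl.read_camera('scene');f=c['frame'][190:290,290:410];cv2.imwrite('pics/g.png',cv2.resize(f,(720,600),interpolation=cv2.INTER_CUBIC))
E
```

```text
clock: 2.5
tcp_pos: [0.4408, -0.1195, 0.0142]
tcp_rot: [-0.002, -0.032, 0.999, 0.001]
ft_force: [0.1, 0.1, 0.2]
gripper_width: 0.0599
grasp_force: 0.0
```

View pics/g.png

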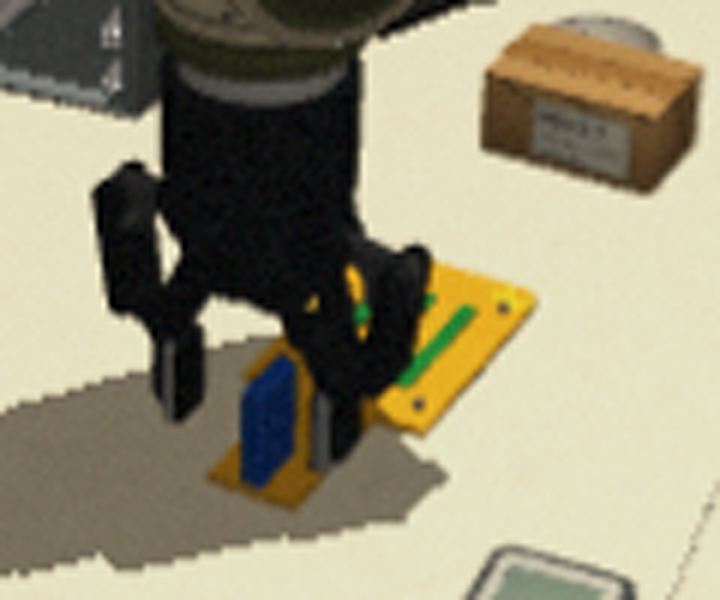

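The fingers straddle the tab at crop (268,420), and the jaws are at (178,380) and (335,430). I'll centre, close and lift.

```bash
python3 -m handwheel '{"ticks": [[-0.0015,-0.003,-0.001,0,0,0],[0,0,0,0,0,0],[0,0,0,0,0,0]]}'
python3 -m handwheel '{"ticks": [[0,0,0,0,0,0],[0,0,0,0,0,0],[0,0,0,0,0,0],[0,0,0,0,0,0],[0,0,0,0,0,0],[0,0,0,0,0,0],[0,0,0,0,0,0],[0,0,0,0,0,0]]}' 0 90
```

```text
clock: 2.85
tcp_pos: [0.4444, -0.1235, 0.0182]
tcp_rot: [0.001, -0.032, 0.999, -0.001]
ft_force: [-0.1, 0.5, -0.3]
gripper_width: 0.0598
grasp_force: 0.0
clock: 3.65
tcp_pos: [0.4441, -0.1233, 0.0176]
tcp_rot: [0.0, -0.032, 0.999, -0.0]
ft_force: [-0.4, -0.6, 5.5]
gripper_width: 0.0087
grasp_force: 88.3
```

```bash
python3 -m handwheel '{"ticks": [[0,0,-0.01,0,0,0],[0,0,-0.018,0,0,0],[0,0,-0.018,0,0,0],[0,0,-0.018,0,0,0],[0,0,-0.018,0,0,0],[0,0,-0.018,0,0,-0.026],[0,0,0,0,0,-0.026],[0,0,0,0,0,-0.026]]}'
python3 -m handwheel '{"ticks": [[-0.002,0.014,0,0,0,0],[-0.004,0.029,0,0,0,0],[-0.004,0.029,0,0,0,0],[-0.004,0.029,0,0,0,0],[-0.004,0.029,0,0,0,0],[-0.004,0.029,0,0,0,0],[-0.004,0.029,0,0,0,0],[-0.004,0.029,0,0,0,0]]}'
python3 -m handwheel '{"ticks": [[-0.004,0.029,0,0,0,0],[-0.004,0.029,0,0,0,0],[-0.004,0.029,0,0,0,0],[-0.003,0.02,0,0,0,0],[-0.002,0.01,0,0,0,0],[0,0,0,0,0,0],[0,0,0,0,0,0]]}'
python3 - <<'E'
from h import *
import pickle
for n in('top','scene'):
    c=ctrl.read_camera(n);c={k:(v if isinstance(v,str) else np.array(v)) for k,v in c.items()};pickle.dump(c,open(n+'2.pkl','wb'))
    x,y=(170,110) if n=='top' else (200,142)
    f=cv2.resize(c['frame'][y:y+150,x:x+130] if n=='top' else c['frame'][y:y+100,x:x+140],(400,460) if n=='top' else (400,286),interpolation=cv2.INTER_CUBIC)
    g=f if n=='top' else np.hstack([g,cv2.copyMakeBorder(f,0,460-286,0,0,0)])
cv2.imwrite('pics/p.png',g)
E
```

```text
clock: 4.45
tcp_pos: [0.4436, -0.123, 0.117]
tcp_rot: [-0.0, -0.072, 0.997, 0.0]
ft_force: [-0.8, -0.2, -2.0]
gripper_width: 0.0087
grasp_force: 87.7
clock: 5.25
tcp_pos: [0.4417, 0.0979, 0.1164]
tcp_rot: [-0.001, -0.071, 0.997, 0.0]
ft_force: [0.2, -0.9, -1.1]
gripper_width: 0.0086
grasp_force: 87.8
clock: 5.95
tcp_pos: [0.4428, 0.2137, 0.1169]
tcp_rot: [-0.001, -0.071, 0.997, -0.0]
ft_force: [0.3, -0.2, -1.5]
gripper_width: 0.0086
grasp_force: 87.8
```

View pics/p.png

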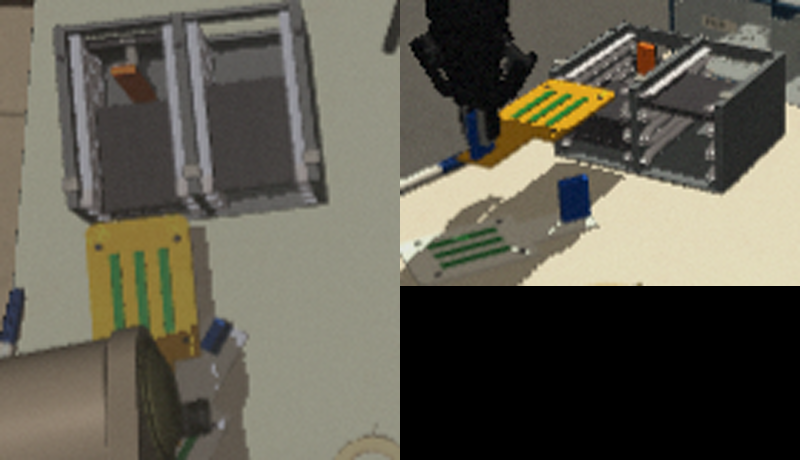

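The sheet is held just in front of the left bay: nose at top-crop y≈220, x 87–193. I'll measure its edges, yaw and tilt relative to the rack.

```bash
cat > n.py <<'E'
from h import *
import pickle,sys
def mask(c,box):
    m=cv2.inRange(cv2.cvtColor(c['frame'],cv2.COLOR_BGR2HSV),(15,70,50),(36,255,255));z=np.zeros_like(m);x0,y0,x1,y1=box;z[y0:y1,x0:x1]=255
    m=cv2.morphologyEx(m&z,cv2.MORPH_CLOSE,np.ones((9,9)));k,l,st,_=cv2.connectedComponentsWithStats(m);i=1+np.argmax(st[1:,4]);return (l==i).astype(np.uint8)*255
def dots(c,m,n):
    g=cv2.cvtColor(c['frame'],cv2.COLOR_BGR2GRAY).astype(np.float32);e=cv2.erode(m,np.ones((3,3)))
    hs=cv2.cvtColor(c['frame'],cv2.COLOR_BGR2HSV);g[(hs[...,0]>38)&(hs[...,1]>60)&(hs[...,2]>45)]=255
    bh=cv2.GaussianBlur(cv2.morphologyEx(g,cv2.MORPH_CLOSE,np.ones((7,7)))-g,(3,3),0);bh[e==0]=0;out=[]
    for _ in range(n):
        y,x=np.unravel_index(bh.argmax(),bh.shape);w=bh[y-2:y+3,x-2:x+3];Y,X=np.mgrid[y-2:y+3,x-2:x+3];out.append(((w*X).sum()/w.sum(),(w*Y).sum()/w.sum(),bh[y,x]));bh[y-4:y+5,x-4:x+5]=0
    return np.array(out).round(2)
E
python3 - <<'E'
from n import *
t=pickle.load(open('top2.pkl','rb'));s=pickle.load(open('scene2.pkl','rb'))
mt=mask(t,(190,176,240,230));ms=mask(s,(225,165,280,205))
print('dots top',dots(t,mt,5).tolist());print('dots scene',dots(s,ms,5).tolist())
th=.1432;Rk=np.array([[np.cos(th),np.sin(th)],[-np.sin(th),np.cos(th)]])
tor=lambda W:(W[:,:2]-(.7147,.2033))@Rk.T*1000
z=.1035
for r in range(180,216,3):
    xs=np.where(mt[r])[0]
    if len(xs)>20:
        w=tor(plane(t,[(xs[0]-.5,r),(xs[-1]+.5,r)],z));print(r,xs[0],xs[-1],w.round(1).tolist(),'mid',w.mean(0).round(1))
for cx in range(198,234,8):
    ys=np.where(mt[:,cx])[0];print('nose',tor(plane(t,[(cx,ys[0]-.5)],z)).round(1))
E
```

```text
dots top [[211.38, 214.72, 149.31], [210.36, 199.0, 145.44], [219.41, 213.83, 142.56], [218.45, 201.91, 142.44], [218.41, 195.51, 140.19]]
dots scene [[230.59, 197.88, 137.94], [251.07, 188.45, 125.31], [252.08, 176.23, 106.19], [235.74, 195.39, 105.75], [245.87, 180.43, 104.94]]
183 199 231 [[-94.4, 89.3], [-104.3, 6.3]] mid [-99.4  47.8]
186 197 231 [[-101.5, 94.9], [-112.0, 7.0]] mid [-106.8   51. ]
189 198 231 [[-109.5, 93.0], [-119.7, 7.8]] mid [-114.6   50.4]
192 198 232 [[-117.2, 93.6], [-127.7, 5.9]] mid [-122.5   49.8]
195 198 232 [[-124.9, 94.2], [-135.4, 6.6]] mid [-130.1   50.4]
198 198 232 [[-132.5, 94.8], [-143.0, 7.4]] mid [-137.8   51.1]
201 199 232 [[-140.5, 92.9], [-150.7, 8.1]] mid [-145.6   50.5]
204 199 233 [[-148.1, 93.5], [-158.6, 6.3]] mid [-153.3   49.9]
207 199 233 [[-155.7, 94.1], [-166.2, 7.0]] mid [-160.9   50.5]
210 199 233 [[-163.3, 94.7], [-173.8, 7.7]] mid [-168.5   51.2]
213 200 234 [[-171.1, 92.8], [-181.6, 5.9]] mid [-176.4   49.4]
nose [[-95.5  90.7]]
nose [[-92.8  70.1]]
nose [[-92.6  49.8]]
nose [[-92.4  29.5]]
nose [[-97.4   9.5]]
```

Run:
```python
from n import *
t=pickle.load(open('top2.pkl','rb'));s=pickle.load(open('scene2.pkl','rb'))
def ref(c,x,y,r=4):
    g=c['frame'].max(2).astype(float);x,y=int(round(x)),int(round(y));w=g[y-r:y+r+1,x-r:x+r+1];w=np.clip(np.median(w)-w-15,0,None);Y,X=np.mgrid[y-r:y+r+1,x-r:x+r+1];return ((w*X).sum()/w.sum(),(w*Y).sum()/w.sum())
a=ref(t,227.9,187.6,2);b=ref(s,271.05,175.9,2);print(a,b,tri(t,a,s,b))
P=plane(t,[a],.1035)[0];print('scene px pred of dot for z',[(z,proj(s,plane(t,[a],z)).round(1).tolist()) for z in(.095,.1,.105)])
# scene outline of nose edge predicted at z: corners of nose
for n,x in(('t',t),('s',s)):pass
f=s['frame'][160:205,225:281];cv2.imwrite('pics/q.png',cv2.resize(f,(784,630//1)[:2],interpolation=cv2.INTER_NEAREST)[:600])
```

```text
(np.float64(227.15533980582524), np.float64(187.29126213592232)) (np.float64(271.4158767772512), np.float64(176.96090047393366)) (array([0.60239576, 0.20333098, 0.09842904]), array([2.61888819e-05]))
scene px pred of dot for z [(0.095, [[269.0, 178.0]]), (0.1, [[268.9, 176.6]]), (0.105, [[268.9, 175.2]])]
```

View pics/q.png

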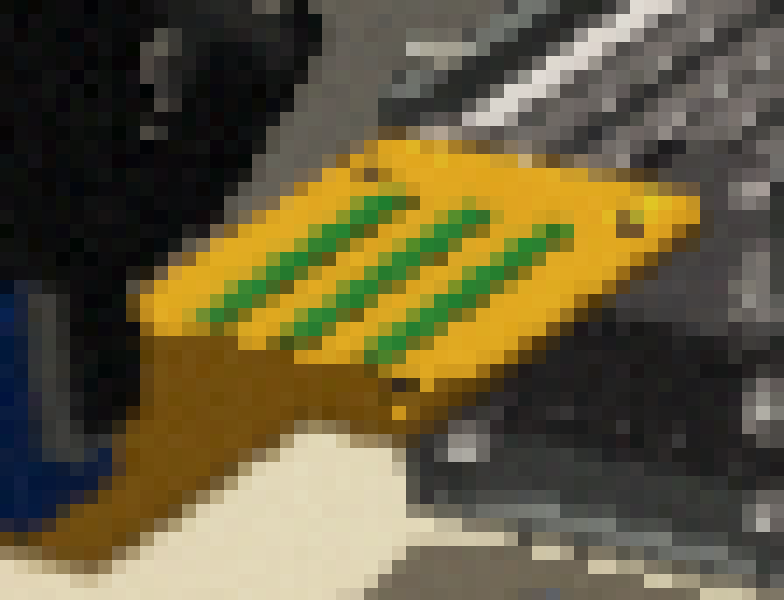

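The sheet's dots in the scene view are front-right (269.5,174.9), front-left (251,171.9) and rear-right (253.4,187). They give me the tilt.

Run:
```python
from n import *
t=pickle.load(open('top2.pkl','rb'));s=pickle.load(open('scene2.pkl','rb'))
g=t['frame'].max(2)
def ref(x,y):
    w=g[y-3:y+4,x-3:x+4].astype(float);w=np.clip(np.median(w)-w-8,0,None);Y,X=np.mgrid[y-3:y+4,x-3:x+4];return ((w*X).sum()/w.sum(),(w*Y).sum()/w.sum())
print(g[184:194,198:206],g[183:192,222:232],g[214:226,225:236])
for a,b in(((227.5,187.3),(269.5,174.9)),((201.5,189.8),(251,171.9)),((230.3,220.4),(253.4,187.0))):
    p,r=tri(t,a,s,b);print(p.round(4),r)
# known-height check at rack top right corners with same rule: rack z .108
T=lambda u,v:((u+.5)/8-.5+182,(v+.5)/8-.5+105);S=lambda u,v:((u+.5)/8-.5+245,(v+.5)/8-.5+142)
for a,b in((T(737,512),S(543,300)),(T(684,40),S(718,152)),(T(82,585),S(60,198)),(T(43,107),S(270,65))):print('rack',tri(t,a,s,b)[0].round(4))
```

```text
[[146 143 146 144 143 145 144 144]
 [146 141 144 146 145 144 145 144]
 [143 143 143 142 146 146 146 145]
 [145 144 146 143 146 144 142 144]
 [144 145 142 142 141 144 145 146]
 [142 144 137 114 115 138 145 141]
 [144 143 125  66  71 117 143 144]
 [145 144 137  97  99 126 141 143]
 [144 145 142 145 145 144 144 137]
 [146 144 144 145 143 145 138 113]] [[144 144 143 144 145 143 144 145 141 135]
 [144 142 145 143 144 147 143 144 137 106]
 [145 144 145 145 144 141 145 145 137 104]
 [144 143 143 145 134 112 131 145 139 107]
 [145 143 145 140 112  67  85 145 139 118]
 [143 144 143 139 112  89 107 146 143 122]
 [145 144 143 144 142 126 144 144 144 135]
 [127 126 129 144 144 144 145 143 143 137]
 [101  98  92 142 146 144 146 143 145 136]] [[103  90 143 145 144 145 145 144 139  96  95]
 [108 101 142 145 144 145 141 131 128  95  96]
 [107 104 145 142 144 144 138  93  91  89  96]
 [112 110 143 132 131 136 137  95  92  90  98]
 [106 105 126  96  93 101 125  94  93  88  96]
 [ 96  94  97  92  91  85  91 111  91  82  97]
 [ 94  97  95  91  75  52  86 137  95  85  91]
 [ 96  94  96  94  74  63  83 129  92  86  65]
 [ 96  96  92  93  92  86  96 108  95  92  64]
 [ 94  94  95  93  93  93 104 138  93  91  65]
 [ 93  93  93  95  94  93 104 135  98  94  88]
 [ 95  91  96  94  93  94 102 126  97  90  93]]
[0.5991 0.2032 0.1064] [5.6718671e-07]
[0.5917 0.2695 0.1022] [5.01929017e-07]
[0.5156 0.1919 0.1046] [1.1659239e-06]
rack [0.6519 0.088  0.1022]
rack [0.8104 0.1129 0.0982]
rack [0.6231 0.2949 0.1028]
rack [0.7823 0.32   0.099 ]
```

The sheet is level and square to the rack, and its middle is at rack y≈50. I'll lower it to the level-3 height and enter slowly while watching the force.

```bash
python3 -m handwheel '{"ticks": [[0,0,0.008,0,0,0],[0,0,0.0085,0,0,0],[0,0,0,0,0,0],[0,0,0,0,0,0],[0,0,0,0,0,0]]}'
python3 -m handwheel '{"ticks": [[-0.004,0,0,0,0,0],[-0.004,0,0,0,0,0],[-0.004,0,0,0,0,0],[-0.004,0,0,0,0,0],[-0.003,0,0,0,0,0],[0,0,0,0,0,0],[0,0,0,0,0,0]]}'
```

```text
clock: 6.55
tcp_pos: [0.4432, 0.2141, 0.1009]
tcp_rot: [0.0, -0.071, 0.997, 0.0]
ft_force: [0.4, -0.3, -1.3]
gripper_width: 0.0088
grasp_force: 87.8
clock: 7.25
tcp_pos: [0.4618, 0.2168, 0.1007]
tcp_rot: [-0.0, -0.071, 0.997, -0.0]
ft_force: [0.3, 0.1, -1.6]
gripper_width: 0.0094
grasp_force: 87.8
```

```bash
python3 -m handwheel '{"ticks": [[-0.003,0,0,0,0,0],[-0.003,0,0,0,0,0],[-0.003,0,0,0,0,0],[0,0,0,0,0,0]]}'
python3 -m handwheel '{"ticks": [[-0.003,0,0,0,0,0],[-0.003,0,0,0,0,0],[-0.003,0,0,0,0,0],[0,0,0,0,0,0]]}'
python3 - <<'E'
from h import *
import pickle
for n in('top','scene'):
    c=ctrl.read_camera(n);c={k:(v if isinstance(v,str) else np.array(v)) for k,v in c.items()};pickle.dump(c,open(n+'3.pkl','wb'))
    x,y=(182,130) if n=='top' else (225,142)
    f=cv2.resize(c['frame'][y:y+75,x:x+55] if n=='top' else c['frame'][y:y+75,x:x+55],(400,545),interpolation=cv2.INTER_CUBIC);f=np.clip((f/255.)**.6*255,0,255).astype(np.uint8)
    g=f if n=='top' else np.hstack([g,f])
cv2.imwrite('pics/r.png',g)
E
```

```text
clock: 7.65
tcp_pos: [0.4712, 0.2181, 0.1008]
tcp_rot: [0.0, -0.071, 0.997, 0.0]
ft_force: [0.4, -0.4, -2.7]
gripper_width: 0.0085
grasp_force: 87.8
clock: 8.05
tcp_pos: [0.4801, 0.2194, 0.1008]
tcp_rot: [0.0, -0.071, 0.997, 0.0]
ft_force: [-0.9, 0.2, -1.5]
gripper_width: 0.0087
grasp_force: 87.8
```

View pics/r.png

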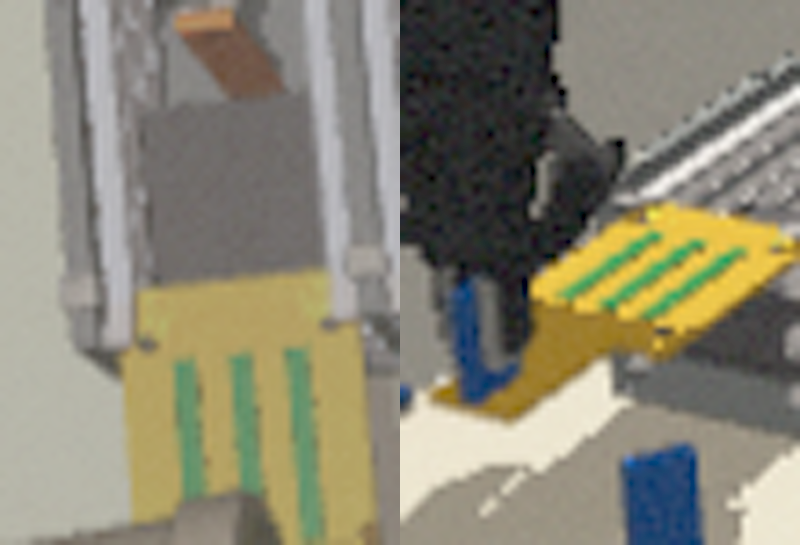

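The nose is under the level-3 guides on both sides, with the strips overlapping the sheet at crop x 120–132 and 330–365. There is no contact force, so I continue inward.

```bash
python3 -m handwheel '{"ticks": [[-0.004,0,0,0,0,0],[-0.004,0,0,0,0,0],[-0.004,0,0,0,0,0],[-0.004,0,0,0,0,0],[-0.004,0,0,0,0,0],[0,0,0,0,0,0]]}'
python3 -m handwheel '{"ticks": [[-0.004,0,0,0,0,0],[-0.004,0,0,0,0,0],[-0.004,0,0,0,0,0],[-0.004,0,0,0,0,0],[-0.004,0,0,0,0,0],[0,0,0,0,0,0]]}'
```

```text
clock: 8.75
tcp_pos: [0.5, 0.2222, 0.1008]
tcp_rot: [0.0, -0.071, 0.997, 0.0]
ft_force: [-0.2, 0.4, -1.8]
gripper_width: 0.0086
grasp_force: 87.8
clock: 9.35
tcp_pos: [0.5198, 0.2251, 0.1008]
tcp_rot: [0.0, -0.071, 0.997, 0.0]
ft_force: [0.4, -0.0, -1.5]
gripper_width: 0.0084
grasp_force: 87.8
```

```bash
python3 -m handwheel '{"ticks": [[-0.004,0,0,0,0,0],[-0.004,0,0,0,0,0],[-0.004,0,0,0,0,0],[-0.004,0,0,0,0,0],[-0.004,0,0,0,0,0],[0,0,0,0,0,0]]}'
python3 -m handwheel '{"ticks": [[-0.003,0,0,0,0,0],[-0.003,0,0,0,0,0],[-0.003,0,0,0,0,0],[-0.003,0,0,0,0,0],[0,0,0,0,0,0]]}'
```

```text
clock: 9.95
tcp_pos: [0.5396, 0.2279, 0.1007]
tcp_rot: [0.0, -0.071, 0.997, 0.0]
ft_force: [-0.3, -0.1, -1.1]
gripper_width: 0.0087
grasp_force: 87.8
clock: 10.45
tcp_pos: [0.5513, 0.2296, 0.1008]
tcp_rot: [0.0, -0.071, 0.997, 0.0]
ft_force: [-0.0, 0.7, -1.6]
gripper_width: 0.0086
grasp_force: 87.8
```

```bash
python3 - <<'E'
from h import *
import pickle
t=pickle.load(open('top.pkl','rb'));th=.1432;Rk=np.array([[np.cos(th),np.sin(th)],[-np.sin(th),np.cos(th)]])
for z in(.09,.1,.108):print(z,((plane(t,[(209.8,133.8),(209.8,131)],z)[:,:2]-(.7169,.204))@Rk.T).round(4).tolist())
E
python3 -m handwheel '{"ticks": [[-0.0015,0,0,0,0,0],[0,0,0,0,0,0],[0,0,0,0,0,0]]}'
```

```text
0.09 [[0.0339, 0.0527], [0.0415, 0.052]]
0.1 [[0.0305, 0.0506], [0.038, 0.05]]
0.108 [[0.0277, 0.0489], [0.0352, 0.0483]]
clock: 10.75
tcp_pos: [0.5524, 0.2298, 0.1008]
tcp_rot: [-0.0, -0.071, 0.997, -0.0]
ft_force: [0.3, 0.2, -1.4]
gripper_width: 0.0087
grasp_force: 87.8
```

The bumper face is at about rack x 28–34 mm, and the nose is at about 16 mm.

```bash
python3 -m handwheel '{"ticks": [[-0.002,0,0,0,0,0],[-0.002,0,0,0,0,0],[-0.001,0,0,0,0,0],[0,0,0,0,0,0],[0,0,0,0,0,0]]}'
```

```text
clock: 11.25
tcp_pos: [0.5574, 0.2305, 0.1007]
tcp_rot: [-0.0, -0.071, 0.997, 0.0]
ft_force: [-0.3, 0.6, -1.5]
gripper_width: 0.009
grasp_force: 87.8
```

```bash
python3 -m handwheel '{"ticks": [[-0.001,0,0,0,0,0],[-0.001,0,0,0,0,0],[0,0,0,0,0,0],[0,0,0,0,0,0]]}'
```

```text
clock: 11.65
tcp_pos: [0.5594, 0.2308, 0.1008]
tcp_rot: [-0.0, -0.071, 0.997, 0.0]
ft_force: [0.1, -0.3, -1.8]
gripper_width: 0.0089
grasp_force: 87.8
```

```bash
python3 -m handwheel '{"ticks": [[-0.001,0,0,0,0,0],[-0.0005,0,0,0,0,0],[0,0,0,0,0,0],[0,0,0,0,0,0]]}'
```

```text
clock: 12.05
tcp_pos: [0.5609, 0.231, 0.1008]
tcp_rot: [0.0, -0.071, 0.997, -0.0]
ft_force: [0.4, 0.1, -1.2]
gripper_width: 0.0088
grasp_force: 87.8
```

```bash
python3 -m handwheel '{"ticks": [[-0.001,0,0,0,0,0],[-0.0005,0,0,0,0,0],[0,0,0,0,0,0],[0,0,0,0,0,0]]}'
```

```text
clock: 12.45
tcp_pos: [0.5624, 0.2312, 0.1008]
tcp_rot: [-0.0, -0.071, 0.997, -0.0]
ft_force: [-0.3, -0.2, -1.6]
gripper_width: 0.0088
grasp_force: 87.8
```

```bash
python3 -m handwheel '{"ticks": [[-0.0005,0,0,0,0,0],[-0.0005,0,0,0,0,0],[0,0,0,0,0,0],[0,0,0,0,0,0]]}'
```

```text
clock: 12.85
tcp_pos: [0.5634, 0.2313, 0.1008]
tcp_rot: [-0.0, -0.071, 0.997, -0.0]
ft_force: [0.4, 0.9, -1.9]
gripper_width: 0.0088
grasp_force: 87.8
```

```bash
python3 -m handwheel '{"ticks": [[-0.001,0,0,0,0,0],[-0.0005,0,0,0,0,0],[0,0,0,0,0,0],[0,0,0,0,0,0]]}'
```

```text
clock: 13.25
tcp_pos: [0.5648, 0.2315, 0.1008]
tcp_rot: [-0.0, -0.071, 0.997, -0.0]
ft_force: [-0.4, 0.2, -2.4]
gripper_width: 0.0088
grasp_force: 87.8
```

```bash
python3 -m handwheel '{"ticks": [[-0.001,0,0,0,0,0],[-0.0005,0,0,0,0,0],[0,0,0,0,0,0],[0,0,0,0,0,0]]}'
```

```text
clock: 13.65
tcp_pos: [0.5663, 0.2318, 0.1008]
tcp_rot: [-0.0, -0.071, 0.997, -0.0]
ft_force: [-0.4, 0.8, -2.4]
gripper_width: 0.0089
grasp_force: 87.8
```

```bash
python3 -m handwheel '{"ticks": [[-0.001,0,0,0,0,0],[-0.0005,0,0,0,0,0],[0,0,0,0,0,0],[0,0,0,0,0,0]]}'
```

```text
clock: 14.05
tcp_pos: [0.5678, 0.232, 0.1008]
tcp_rot: [-0.0, -0.071, 0.997, -0.0]
ft_force: [-0.2, -0.8, -1.7]
gripper_width: 0.0089
grasp_force: 87.8
```

```bash
python3 -m handwheel '{"ticks": [[-0.001,0,0,0,0,0],[-0.0005,0,0,0,0,0],[0,0,0,0,0,0],[0,0,0,0,0,0]]}'
```

```text
clock: 14.45
tcp_pos: [0.5691, 0.2322, 0.1007]
tcp_rot: [-0.0, -0.071, 0.997, -0.0]
ft_force: [-3.7, -0.7, 0.3]
gripper_width: 0.0088
grasp_force: 87.8
```

```bash
python3 -m handwheel '{"ticks": [[-0.0005,0,0,0,0,0],[-0.0004,0,0,0,0,0],[0,0,0,0,0,0],[0,0,0,0,0,0]]}'
```

```text
clock: 14.85
tcp_pos: [0.5697, 0.2323, 0.1007]
tcp_rot: [-0.001, -0.071, 0.997, -0.0]
ft_force: [-5.5, -0.7, 0.9]
gripper_width: 0.0088
grasp_force: 88.0
```

```bash
python3 -m handwheel '{"ticks": [[-0.0005,0,0,0,0,0],[-0.0005,0,0,0,0,0],[0,0,0,0,0,0],[0,0,0,0,0,0]]}'
```

```text
clock: 15.25
tcp_pos: [0.5702, 0.2324, 0.1006]
tcp_rot: [-0.001, -0.071, 0.997, -0.0]
ft_force: [-8.2, -2.1, 0.1]
gripper_width: 0.0091
grasp_force: 88.2
```

```bash
python3 -m handwheel '{"ticks": [[-0.0005,0,0,0,0,0],[-0.0004,0,0,0,0,0],[0,0,0,0,0,0],[0,0,0,0,0,0],[0,0,0,0,0,0],[0,0,0,0,0,0]]}'; python3 -c "
from bench import ctrl
print(ctrl.get_obs()['ft_force'])"
```

```text
clock: 15.85
tcp_pos: [0.5707, 0.2325, 0.1005]
tcp_rot: [-0.002, -0.071, 0.997, -0.0]
ft_force: [-10.6, -2.6, 2.1]
gripper_width: 0.0083
grasp_force: 88.4
[-10.58293397  -2.55557777   2.13748313]
```

```bash
python3 -m handwheel '{"ticks": [[0,0,0,0,0,0],[0,0,0,0,0,0],[0,0,0,0,0,0],[0,0,0,0,0,0],[0,0,0,0,0,0]]}'
python3 -m handwheel '{"ticks": [[0.001,0,0,0,0,0],[0.001,0,0,0,0,0],[0.001,0,0,0,0,0],[0.001,0,0,0,0,0],[0,0,0,0,0,0],[0,0,0.001,0,0,0],[0,0,0.001,0,0,0],[0,0,0,0,0,0]]}'
```

```text
clock: 16.35
tcp_pos: [0.5707, 0.2325, 0.1005]
tcp_rot: [-0.002, -0.071, 0.997, -0.0]
ft_force: [-9.5, -1.4, 1.4]
gripper_width: 0.0086
grasp_force: 88.4
clock: 17.15
tcp_pos: [0.5682, 0.232, 0.0986]
tcp_rot: [-0.0, -0.071, 0.997, -0.0]
ft_force: [-0.4, 0.0, -2.2]
gripper_width: 0.0088
grasp_force: 88.0
```

```bash
python3 -m handwheel '{"ticks": [[0,0,0.0008,0,0,0],[0,0,0,0,0,0],[0,0,0,0,0,0]]}'
python3 -m handwheel '{"ticks": [[0,0,0,0,0,0],[0,0,0,0,0,0],[0,0,0,0,0,0],[0,0,0,0,0,0],[0,0,0,0,0,0],[0,0,0,0,0,0]]}' 0.05
python3 -m handwheel '{"ticks": [[0,0,-0.01,0,0,0],[0,0,-0.02,0,0,0],[0,0,-0.02,0,0,0],[0,0,-0.03,0,0,0],[0.03,0,-0.03,0,0,0],[0.04,0,-0.01,0,0,0],[0.04,0,0,0,0,0],[0,0,0,0,0,0]]}'
python3 -m handwheel '{"ticks": [[0.04,0,0,0,0,0],[0.04,0,0,0,0,0],[0,0,0,0,0,0]]}'
python3 - <<'E'
from n import *
for n in('top','scene'):
    c=ctrl.read_camera(n);c={k:(v if isinstance(v,str) else np.array(v)) for k,v in c.items()};pickle.dump(c,open(n+'4.pkl','wb'))
    x,y,w,h=(180,110,60,100) if n=='top' else (225,142,85,75)
    f=cv2.resize(c['frame'][y:y+h,x:x+w],(336,560) if n=='top' else (464,410),interpolation=cv2.INTER_CUBIC)
    g=f if n=='top' else np.hstack([g,cv2.copyMakeBorder(f,0,150,0,0,0)])
cv2.imwrite('pics/e.png',g)
E
```

```text
clock: 17.45
tcp_pos: [0.5681, 0.232, 0.098]
tcp_rot: [0.0, -0.071, 0.997, -0.0]
ft_force: [-0.6, -0.5, -2.1]
gripper_width: 0.0086
grasp_force: 88.0
clock: 18.05
tcp_pos: [0.5681, 0.232, 0.098]
tcp_rot: [0.0, -0.071, 0.997, -0.0]
ft_force: [-1.1, 0.9, 1.2]
gripper_width: 0.05
grasp_force: 0.0
clock: 18.85
tcp_pos: [0.4554, 0.2163, 0.2189]
tcp_rot: [-0.001, -0.072, 0.997, -0.0]
ft_force: [0.6, 0.5, -0.2]
gripper_width: 0.05
grasp_force: 0.0
clock: 19.15
tcp_pos: [0.3771, 0.2049, 0.2186]
tcp_rot: [-0.0, -0.072, 0.997, -0.0]
ft_force: [1.2, 0.0, 0.2]
gripper_width: 0.0503
grasp_force: 0.0
```

View pics/e.png

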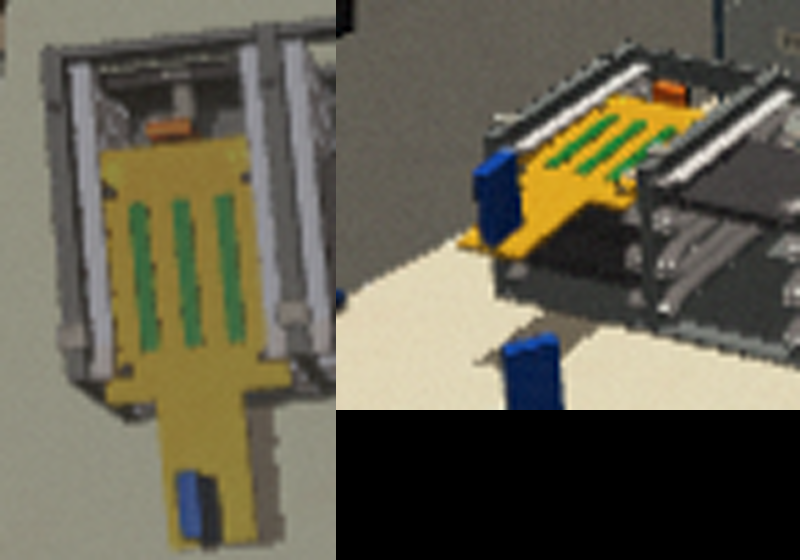

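The sheet lies square and level in the top-level rails of the left bay. Its nose is against the orange bumper at crop (170,135), and the tab is free at (190,505).

```bash
python3 -c "
from bench import ctrl
print(ctrl.finish_job())"
```

```text
the job is handed in; nothing more can be done
None
```

I slid the yellow carrier onto the empty top rail pair (number 3) of the left bay, pressed it on the stop with about 10–11 N (wrist reading), released it lying square and level in the rails, and handed the job in; no verdict came back.

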